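# Set out the plating station

### The job

Set out the plating station on the green mat from the things in the steel tray: stand the amber bottle squarely in front of the middle of the orange tube rack and lay the red dish squarely in front of the middle of the blue tip box, each with a clear gap of about 3 cm (front is the robot's side, square to the mat), and stand the white beaker midway between rack and tip box, in line with them. Stack the green dish centrally on top of the red one. Everything ends upright and let go; leave the violet bottle and the yellow dish where they are in the tray.

Things in the scene. Friction and masses are not known exactly. Their poses are not given: they have to be found in the camera images.
- amber_bottle: small round stain bottle, amber-orange body 40 mm across and 46 mm tall with straight sides, narrower black cap (25 mm) up to 68 mm; stands upright; origin at the centre of its underside, z up. About 90 g. Starts in the tray.
- beaker: white open plastic beaker with straight sides, 46 mm outer diameter, 60 mm tall, 3 mm wall; stands upright; origin at the centre of its underside, z up. About 60 g. Starts in the tray.
- red_dish: flat closed culture dish, 60 mm across and 15 mm thick, pale rim, red top and side band; lies level; origin at the centre of its underside, z up through its lid. About 40 g. Starts in the tray.
- green_dish: flat closed culture dish, 60 mm across and 15 mm thick, pale rim, green top and side band; lies level; origin at the centre of its underside, z up through its lid. About 40 g. Starts in the tray.
- violet_bottle: small round stain bottle, violet body 40 mm across and 46 mm tall with straight sides, narrower black cap (25 mm) up to 68 mm; stands upright; origin at the centre of its underside, z up. Stands in the tray; stays there.
- yellow_dish: flat closed culture dish, 60 mm across and 15 mm thick, pale rim, yellow top and side band; lies level; origin at the centre of its underside, z up through its lid. Lies in the tray; stays there.
- rack: orange tube rack with white-capped tubes, fixed on the mat, on either its left or its right half: 50 mm deep (its x), 80 mm wide (its y), 58 mm tall. Origin at the centre of its underside, 4 mm above the bench (mat top); its x points away from the robot, its y to the robot's left, z up; turned with the mat
- tipbox: blue pipette-tip box with white tips on top, fixed on the other half of the mat: 60 mm deep (its x), 80 mm wide (its y), 48 mm tall. Origin at the centre of its underside (mat top); axes as for the rack. Its centre is 240 mm from the rack's, along y, side by side in one line (a free gap of 160 mm)
- mat: dark green flat work mat, fixed, 270 mm (its x) by 340 mm (its y), 4 mm thick; origin at the centre of its underside at bench height; x away from the robot, y to the robot's left, turned up to 0.2 rad. Lies on the left or the right of the bench. Rack and tip box stand on it at x = +70 mm, y = +/-120 mm of its frame; the midpoint between them is at x = +70 mm, y = 0
- tray: flat steel tray, fixed, 330 mm (its x) by 260 mm (its y), floor 4 mm thick, a rim only 12 mm high and 4 mm thick; origin at the centre of its underside at bench height; x away from the robot, y to the left, turned up to 0.2 rad. Holds the two bottles, beaker and three dishes in three rows (100 mm apart along x) of two (120 mm apart along y), in any order, all standing on its floor
Mind the look-alikes: they are no part of the job. Leave any black look-alike of the red_dish alone.

How it is judged:
By the outcome, as a careful person would: the job done as asked, in the order asked, and still so for the second after the job is handed in, with the robot touching nothing.
It also fails if it takes over 112 s, if anything falls off the work surface, if the arm or the gripper's body presses on something with over 40 N, if the wrist force passes 120 N, or if a joint passes its speed limit or range.

### The arm

A 6-joint arm with a two-finger parallel gripper is mounted at the origin on the work surface. World frame = base frame: x ahead of the robot, y to its left, z up, the work surface at z = 0. Lengths are in m, angles in rad, forces in N, time in s.
With the tool pointing down it reaches from about 0.325 to 0.875 m from the base axis. Payload 4.4 kg.
Tool frame: the origin (TCP) lies at the centre of the arm's flange, where the gripper is bolted on; the fingertips stand 173 mm ahead of it and the grasp point (between the pads) lies 155 mm ahead of it (robot.grasp_offset is the distance from the TCP to the grasp point, in m); z points along the fingers, y is the line along which they close (so a half turn about z gives the same grasp; the last joint's range is limited). The gripper opens to 85 mm and grips with 20 to 120 N. Pads are 22 mm wide; open, the fingers measure 114 mm over their backs; the gripper's body (76 mm by 85 mm) begins 54 mm behind the grasp point. The pads swing forward as they close: fully open they stand 13 mm farther back than shut.
Start: joints at [1.062, 0.207, 1.542, -0, 1.393, -0.15], TCP at [0.201, 0.539, 0.405] pointing down, gripper open.
Joint ranges: [-2.73, 2.73], [-0.86, 2.22], [0.23, 2.46], [-1.11, 4.25], [0.08, 2.63], [-2.82, 2.82]. Speed limits (rad/s): [2.79, 2.79, 3.14, 3.14, 3.14, 3.14].

### API

Orientations are given as a 3x3 rotation matrix whose columns are the frame's x, y, z axes.
In Python, from cell import robot gives the robot as it stands. The module is installed in compiled form; this text tells all that it offers.
- The arm moves only by the tool step_arm, never from a script. Its arguments are lists of equal length, an entry for each row: "slide": the shift along the tool's x, y, z in m, a list of three; "dr": the turn, a rotation vector about the tool's x, y, z in rad, a list of three. In form: {"slide": [[tx, ty, tz], ...], "dr": [[rx, ry, rz], ...]}. A call has 1 to 20 rows; each row is the pose to reach, as a shift and turn from the pose commanded when the call began, along the tool's axes at that moment; what a row does not reach only later rows make up. A row lasts 1/12 s, in which the tool goes at most 41.7 mm and 7.16 degrees, less where a joint would pass 70% of its speed; a pose out of reach is approached as far as the arm can. A call with a gripper value outside its range is refused whole. "gripper" is the finger opening in m, from 0 to 0.0854, set as the call begins (left out, the last holds). The fingers move at their own pace and stop on an object; "squeeze" is the grip in N (left out, the last holds). Time passes only in rows, so rows that repeat a pose let the fingers close. It gives the time, the measured TCP pose, the force, the opening and the grip force at its end, in the units of the state.
- robot.get_obs(): the state, without advancing time (a new reading comes with each control period).
- robot.capture(name): name is "side" or "top"; returns a dict with "img" (384x512x3 uint8, blue, green, red), "depth" (384x512 float32, m along the optical axis (not along the pixel's ray), 0 where there is no reading), "fovy" (degrees; the focal length in pixels is half the picture's height over the tangent of half this angle, whatever the lens; pixels are square), "cx", "cy" (the principal point, pixels), "cam_to_world" (4x4, takes a point from camera to world coordinates). Camera axes: x right, y up, looking along -z (the intrinsics and any distortion apply to the point x, -y, -z); pixel columns grow to the right and rows downward; lengths in m; the calibration is good to about 2 mm. A picture is of the moment at which its call begins.
- robot.close_job(): hands the job in; it is judged then, once.
The state is a dict: "time_s": time; "joint_pos": joint angles; "joint_vel": joint speeds; "tau": joint torques, N m; "tcp_pos": TCP position; "orientation": TCP orientation; "contact_force": force on the tool from outside, world axes, zero at the start; "torque": the same for the moment, N m; "finger_gap": finger opening in m; "gripper_force": force on a finger pad.
Only numpy, scipy, OpenCV 4.12 (cv2) and the standard library are available. Lean on these libraries where they do the work, as an engineer would, in place of code of your own. Each camera call takes 0.05 s, during which the arm holds its last target. There are 200 camera calls.

## Working session

There is one attempt and no reset: what is moved stays moved. The work goes in short steps, Python scripts to look and compute and a tool call to move; the robot and the scene stay as the last step left them, time stands still between calls to the robot, and variables do not carry over. Pictures are saved under pics/ and viewed, at most 14 in all, crops included, and the job is handed in when it is done.

Besides the shell and the picture viewer there is one more tool, called after "Request:" by a JSON object that holds its "fn" and its "kwargs", one argument or row to a line. step_arm: Moves the arm, as the interface text tells. Its arguments: {"type":"object","properties":{"slide":{"type":"array","items":{"type":"array","items":{"type":"number"}}},"dr":{"type":"array","items":{"type":"array","items":{"type":"number"}}},"gripper":{"type":"number"},"squeeze":{"type":"number"}},"required":["slide","dr"]}

```bash
mkdir -p pics; cat > h.py <<'E'
import numpy as np, cv2
from cell import robot
def cap(n):
    c=robot.capture(n); return c
def save(c,name): cv2.imwrite('pics/'+name+'.png',c['img'])
def pts(c):
    d=c['depth'];h,w=d.shape;f=h/2/np.tan(np.radians(c['fovy'])/2)
    u,v=np.meshgrid(np.arange(w),np.arange(h))
    P=np.stack([(u-c['cx'])/f*d,-(v-c['cy'])/f*d,-d,np.ones_like(d)],-1)
    W=P@np.array(c['cam_to_world']).T
    W[d==0]=np.nan
    return W[...,:3]
def ray(c,u,v,z):
    h=c['img'].shape[0];f=h/2/np.tan(np.radians(c['fovy'])/2)
    T=np.array(c['cam_to_world']);r=T[:3,:3]@np.array([(u-c['cx'])/f,-(v-c['cy'])/f,-1]);o=T[:3,3]
    return o+r*(z-o[2])/r[2]
E
python3 - <<'E'
from h import *
for n in('top','side'):
    c=cap(n);save(c,n+'0');print(n,{k:(v if not isinstance(v,np.ndarray) or v.size<20 else v.shape) for k,v in c.items()})
    P=pts(c);print(P[::96,::128].round(3).tolist())
print(robot.get_obs())
E
```

```text
top {'img': (384, 512, 3), 'depth': (384, 512), 'fovy': 50.91332353770493, 'cx': 255.10913387289997, 'cy': 191.54873594544028, 'cam_to_world': array([[-0.0211229 ,  0.98919099, -0.14510345,  0.45842013],
       [-0.9997663 , -0.02023105,  0.0076193 , -0.02741724],
       [ 0.00460135,  0.14523048,  0.98938715,  0.94667707],
       [ 0.        ,  0.        ,  0.        ,  1.        ]])}
[[[1.347, 0.843, -0.36], [1.351, 0.4, -0.377], [1.348, -0.056, -0.385], [1.348, -0.52, -0.398]], [[0.818, 0.541, 0.069], [0.841, 0.273, -0.002], [0.829, -0.042, 0.014], [0.815, -0.345, 0.033]], [[0.604, 0.549, 0.03], [0.601, 0.264, 0.007], [0.596, -0.037, 0.003], [0.588, -0.337, 0.012]], [[0.386, 0.554, -0.001], [0.38, 0.26, 0.002], [0.374, -0.032, 0.003], [0.368, -0.323, 0.009]]]
side {'img': (384, 512, 3), 'depth': (384, 512), 'fovy': 46.87865248341694, 'cx': 256.53678636298156, 'cy': 192.35057587989257, 'cam_to_world': array([[ 0.84842414,  0.3223045 , -0.41987652,  0.04436589],
       [-0.52881528,  0.55065061, -0.64586245, -0.81222606],
       [ 0.02304089,  0.77000241,  0.63762482,  0.81107363],

[... 553 characters left out ...]
     1.39350487e+00, -1.50487304e-01]), 'joint_vel': array([-0.00024379, -0.0021236 , -0.00267022, -0.00138991, -0.00056825,
       -0.002811  ]), 'tau': array([-3.86304537e-04, -3.84094226e+01, -2.92547750e+01, -2.82594447e-04,
        4.91148880e-03,  2.10680105e-05]), 'tcp_pos': array([0.20121542, 0.53829114, 0.40361076]), 'orientation': array([[-9.36669500e-01,  3.50213076e-01, -1.02486352e-03],
       [ 3.50214436e-01,  9.36667724e-01, -1.85047941e-03],
       [ 3.11894490e-04, -2.09220963e-03, -9.99997763e-01]]), 'contact_force': array([-1.01531179,  0.64669736, -0.67279532]), 'torque': array([0.0238814 , 0.02667888, 0.03917084]), 'gripper_force': 0.0, 'finger_gap': 0.0850879831588486}
```

View pics/top0.png

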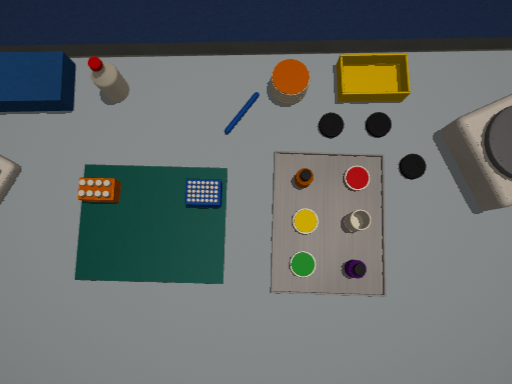

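View pics/side0.png

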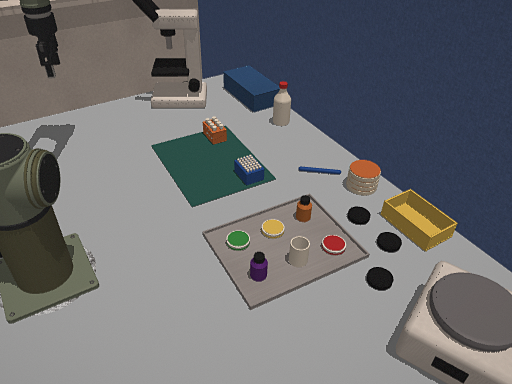

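The top view shows the mat on the left, with the rack at (99,190) and the tip box at (204,193). In the tray are amber (304,178), red (357,178), beaker (358,220), yellow (306,221), green (303,264) and violet (356,269). The red-dish candidates are the red-topped dish in the tray at (357,178) and three black discs at (331,125), (378,125) and (412,167). Only the one in the tray is red and pale-rimmed, so I take that one. Next I measure and check it in a crop.

```bash
cat > m.py <<'E'
from h import *
def blob(c,lo,hi,box,big=True):
    hsv=cv2.cvtColor(c['img'],cv2.COLOR_BGR2HSV);m=cv2.inRange(hsv,lo,hi)
    k=np.zeros_like(m);x0,y0,x1,y1=box;k[y0:y1,x0:x1]=m[y0:y1,x0:x1]
    cs,_=cv2.findContours(k,cv2.RETR_EXTERNAL,cv2.CHAIN_APPROX_NONE)
    return max(cs,key=cv2.contourArea),k
def cen(cn):
    M=cv2.moments(cn);return M['m10']/M['m00'],M['m01']/M['m00']
TR=(265,140,395,305)
E
python3 - <<'E'
from m import *
c=cap('top');P=pts(c)
for n,lo,hi,z in [('red',(170,120,60),(180,255,255),.019),('red0',(0,150,60),(4,255,255),.019),('yellow',(22,150,60),(32,255,255),.019),('green',(50,120,60),(70,255,255),.019),('amber',(6,150,40),(18,255,255),.04),('violet',(125,100,20),(155,255,255),.03)]:
    try:
        cn,_=blob(c,lo,hi,TR);u,v=cen(cn);print(n,cv2.contourArea(cn),(round(u,1),round(v,1)),ray(c,u,v,z).round(4),'depth pt',P[int(v),int(u)].round(3))
    except Exception as e: print(n,e)
cn,_=blob(c,(75,100,20),(90,255,255),(50,140,250,300))
r=cv2.minAreaRect(cn);print('mat px',r)
h=cv2.approxPolyDP(cv2.convexHull(cn),6,True)[:,0]
q=np.array([ray(c,*p,.004)[:2] for p in h]);print(q.round(4).tolist(),q.mean(0),np.linalg.norm(np.roll(q,-1,0)-q,axis=1))
# depth-based: rack, tipbox tops
for n,lo,hi,bx in [('rack',.05,.064,(70,165,130,215)),('tip',.042,.056,(175,165,235,220)),('amber',.064,.08,(285,155,330,205)),('violet',.064,.08,(335,245,380,290)),('beaker',.058,.068,(335,200,380,240)),('amberbody',.044,.055,(285,155,330,205)),]:
    x0,y0,x1,y1=bx;Q=P[y0:y1,x0:x1].reshape(-1,3);Q=Q[(Q[:,2]>lo)&(Q[:,2]<hi)]
    if len(Q): print(n,len(Q),Q.mean(0).round(4),cv2.minAreaRect(Q[:,:2].astype(np.float32)))
im=c['img']
cv2.imwrite('pics/crop.png',cv2.resize(im[100:300,260:440],None,fx=3,fy=3,interpolation=cv2.INTER_CUBIC))
cv2.imwrite('pics/crop2.png',cv2.resize(im[155:295,65:240],None,fx=4,fy=4,interpolation=cv2.INTER_CUBIC))
E
```

```text
red 131.0 (357.3, 177.3) [ 0.6232 -0.2743  0.019 ] depth pt [ 0.623 -0.273  0.022]
red0 90.0 (355.5, 179.4) [ 0.6183 -0.2698  0.019 ] depth pt [ 0.619 -0.268  0.02 ]
yellow 368.0 (305.0, 220.5) [ 0.5247 -0.148   0.019 ] depth pt [ 0.526 -0.148  0.019]
green 376.0 (302.4, 263.9) [ 0.4265 -0.1383  0.019 ] depth pt [ 0.429 -0.137  0.02 ]
amber 257.0 (303.4, 177.5) [ 0.6216 -0.1455  0.04  ] depth pt [ 0.617 -0.14   0.074]
violet 166.0 (351.8, 268.1) [ 0.4153 -0.2471  0.03  ] depth pt [ 0.417 -0.24   0.053]
mat px ((150.63479614257812, 223.61953735351562), (148.09913635253906, 115.82211303710938), 1.7623909711837769)
[[0.6688, 0.3689], [0.6548, 0.0334], [0.3893, 0.0454], [0.4032, 0.381]] [0.52900711 0.20719368] [0.33571584 0.26578163 0.33590742 0.26592447]
rack 417 [0.604  0.3207 0.0575] ((0.604066014289856, 0.32230350375175476), (0.07991546392440796, 0.048010557889938354), 88.8290023803711)
tip 920 [0.5923 0.0825 0.0484] ((0.592625617980957, 0.0833016112446785), (0.08087644726037979, 0.059575505554676056), 88.19847106933594)
amber 105 [ 0.6224 -0.147   0.0725] ((0.6228491067886353, -0.1473435014486313), (0.024427255615592003, 0.022630304098129272), 0.6685944199562073)
violet 114 [ 0.415  -0.2531  0.0729] ((0.41515085101127625, -0.2538774609565735), (0.02300092577934265, 0.021107923239469528), 88.78131866455078)
beaker 105 [ 0.5217 -0.2631  0.0636] ((0.5217644572257996, -0.26376843452453613), (0.04448000714182854, 0.044888030737638474), 26.730167388916016)
amberbody 104 [ 0.6194 -0.1451  0.0513] ((0.6226199865341187, -0.14689487218856812), (0.038981661200523376, 0.038518212735652924), 36.57759475708008)
```

View pics/crop.png

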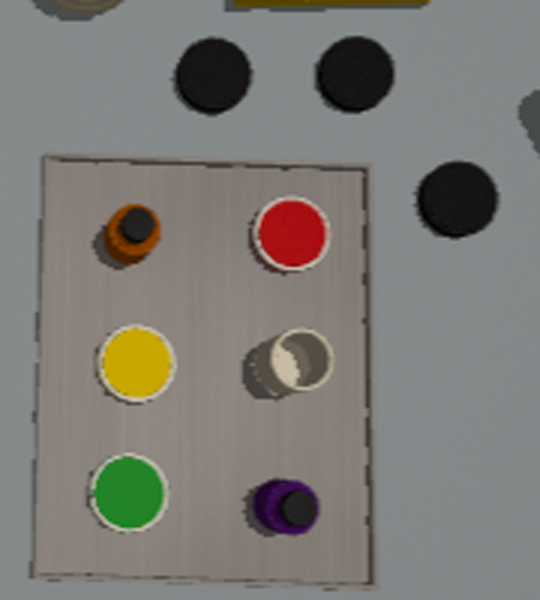

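View pics/crop2.png

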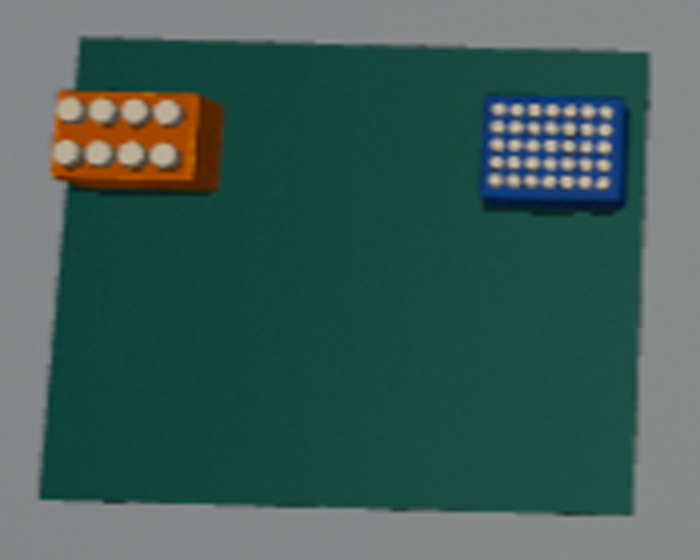

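The crop confirms it: the only red dish is in the tray at crop (291,233), and the three black discs are outside. Mat angle is about -0.045 rad, and rack and tip box are 240 mm apart as specified. I'll set the targets and write a helper that converts targets into tool-axis shifts.

```bash
cat > g.py <<'E'
import sys
from h import *
from scipy.spatial.transform import Rotation as Ro
t=-.045
RG=np.array([[-np.cos(t),-np.sin(t),0],[-np.sin(t),np.cos(t),0],[0,0,-1]]).T  # rows->cols
RG=np.column_stack([[-np.cos(t),-np.sin(t),0],[-np.sin(t),np.cos(t),0],[0,0,-1]])
o=robot.get_obs();R=np.array(o['orientation'])
print('t',o['time_s'],'tcp',o['tcp_pos'].round(4),'gap',round(o['finger_gap'],4),'F',o['contact_force'].round(1))
a=list(map(float,sys.argv[1:]))
for i in range(0,len(a),3):
    print('slide',(R.T@(np.array(a[i:i+3])-o['tcp_pos'])).round(4),'dr',Ro.from_matrix(R.T@RG).as_rotvec().round(3))
E
python3 g.py .6227 -.147 .28
```

```text
t 0.15 tcp [0.2013 0.5383 0.4038] gap 0.0853 F [ 0.6 -0.9 -0.7]
slide [-0.6348 -0.4941  0.1245] dr [-0.002 -0.001 -0.313]
```

Request:
{"fn": "step_arm", "kwargs": {
  "slide": [
    [-0.015,-0.012,0.003],
    [-0.046,-0.036,0.009],
    [-0.077,-0.06,0.015],
    [-0.108,-0.084,0.021],
    [-0.139,-0.108,0.027],
    [-0.17,-0.132,0.033],
    [-0.201,-0.156,0.039],
    [-0.232,-0.18,0.045],
    [-0.263,-0.204,0.051],
    [-0.294,-0.228,0.057],
    [-0.325,-0.252,0.063],
    [-0.356,-0.277,0.069],
    [-0.387,-0.301,0.075],
    [-0.418,-0.325,0.082],
    [-0.449,-0.349,0.088],
    [-0.48,-0.373,0.094],
    [-0.511,-0.397,0.1],
    [-0.542,-0.421,0.106],
    [-0.573,-0.445,0.112],
    [-0.604,-0.47,0.118]
  ],
  "dr": [
    [0,0,-0.015],
    [0,0,-0.03],
    [0,0,-0.045],
    [0,0,-0.06],
    [0,0,-0.075],
    [0,0,-0.09],
    [0,0,-0.105],
    [0,0,-0.12],
    [0,0,-0.135],
    [0,0,-0.15],
    [0,0,-0.165],
    [0,0,-0.18],
    [0,0,-0.2],
    [0,0,-0.22],
    [0,0,-0.24],
    [0,0,-0.26],
    [0,0,-0.28],
    [0,0,-0.3],
    [0,0,-0.313],
    [0,0,-0.313]
  ],
  "gripper": 0.085,
  "squeeze": 30
}}

```text
time_s: 1.82
tcp_pos: [0.6031, -0.1149, 0.2859]
orientation: [[-0.999, 0.045, -0.001], [0.045, 0.999, 0.0], [0.001, 0.0, -1.0]]
contact_force: [1.0, -0.0, -0.4]
finger_gap: 0.085
gripper_force: 0.0
```

```bash
python3 g.py .6227 -.147 .28 .6227 -.147 .187
```

```text
t 1.8167 tcp [ 0.6031 -0.1149  0.2859] gap 0.085 F [ 1.  -0.  -0.4]
slide [-0.021  -0.0312  0.0058] dr [ 0.    -0.001  0.   ]
slide [-0.0211 -0.0312  0.0988] dr [ 0.    -0.001  0.   ]
```

Request:
{"fn": "step_arm", "kwargs": {
  "slide": [
    [-0.01,-0.015,0.002],
    [-0.02,-0.03,0.005],
    [-0.02,-0.03,0.005],
    [-0.02,-0.03,0.005]
  ],
  "dr": [
    [0,0,0],
    [0,0,0],
    [0,0,0],
    [0,0,0]
  ]
}}

```text
time_s: 2.15
tcp_pos: [0.621, -0.1447, 0.2808]
orientation: [[-0.999, 0.046, -0.002], [0.046, 0.999, 0.001], [0.002, 0.001, -1.0]]
contact_force: [-1.3, -0.0, -0.7]
finger_gap: 0.0852
gripper_force: 0.0
```

```bash
python3 g.py .6227 -.147 .187; python3 -c "
from h import *
c=cap('side');cv2.imwrite('pics/s1.png',cv2.resize(c['img'][90:300,190:400],None,fx=2.8,fy=2.8,interpolation=cv2.INTER_CUBIC))"
```

```text
t 2.15 tcp [ 0.621  -0.1447  0.2808] gap 0.0852 F [-1.3 -0.  -0.7]
slide [-0.0019 -0.0023  0.0938] dr [ 0.001 -0.002 -0.001]
```

View pics/s1.png

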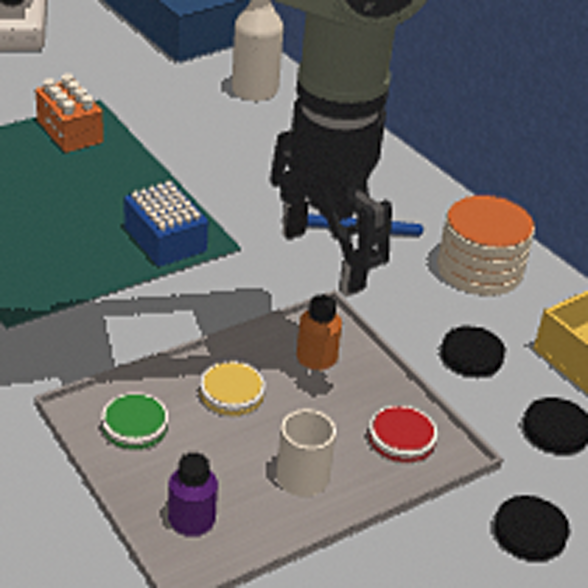

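The side crop shows the open fingers at (292,230) and (360,275) straddling the amber bottle cap at (322,305). The aim looks right, so I descend and grip.

Request:
{"fn": "step_arm", "kwargs": {
  "slide": [
    [-0.002,-0.002,0.01],
    [-0.002,-0.002,0.03],
    [-0.002,-0.002,0.05],
    [-0.002,-0.002,0.07],
    [-0.002,-0.002,0.085],
    [-0.002,-0.002,0.094],
    [-0.002,-0.002,0.094],
    [-0.002,-0.002,0.094]
  ],
  "dr": [
    [0,0,0],
    [0,0,0],
    [0,0,0],
    [0,0,0],
    [0,0,0],
    [0,0,0],
    [0,0,0],
    [0,0,0]
  ]
}}

```text
time_s: 2.87
tcp_pos: [0.6228, -0.1454, 0.1873]
orientation: [[-0.999, 0.044, -0.001], [0.044, 0.999, 0.0], [0.001, 0.0, -1.0]]
contact_force: [-0.2, 0.5, 0.3]
finger_gap: 0.0848
gripper_force: 0.0
```

Request:
{"fn": "step_arm", "kwargs": {
  "slide": [
    [0,0,0],
    [0,0,0],
    [0,0,0],
    [0,0,0],
    [0,0,0],
    [0,0,0],
    [0,0,0],
    [0,0,0],
    [0,0,0],
    [0,0,0],
    [0,0,0],
    [0,0,0]
  ],
  "dr": [
    [0,0,0],
    [0,0,0],
    [0,0,0],
    [0,0,0],
    [0,0,0],
    [0,0,0],
    [0,0,0],
    [0,0,0],
    [0,0,0],
    [0,0,0],
    [0,0,0],
    [0,0,0]
  ],
  "gripper": 0.03,
  "squeeze": 30
}}

```text
time_s: 3.87
tcp_pos: [0.6237, -0.1464, 0.189]
orientation: [[-0.999, 0.045, 0.002], [0.045, 0.999, -0.001], [-0.002, -0.001, -1.0]]
contact_force: [-0.4, 1.0, 5.6]
finger_gap: 0.039
gripper_force: 30.5
```

```bash
python3 g.py .5291 .3263 .29 .5291 .3263 .19
```

```text
t 3.8667 tcp [ 0.6237 -0.1464  0.189 ] gap 0.039 F [-0.4  1.   5.6]
slide [ 0.1155  0.4679 -0.1016] dr [-0.001  0.002  0.   ]
slide [ 0.1157  0.468  -0.0016] dr [-0.001  0.002  0.   ]
```

Request:
{"fn": "step_arm", "kwargs": {
  "slide": [
    [0,0,-0.008],
    [0,0,-0.025],
    [0,0.005,-0.05],
    [0.003,0.015,-0.075],
    [0.008,0.035,-0.095],
    [0.014,0.06,-0.1],
    [0.022,0.09,-0.1],
    [0.03,0.12,-0.1],
    [0.037,0.15,-0.1],
    [0.045,0.18,-0.1],
    [0.052,0.21,-0.1],
    [0.06,0.24,-0.1],
    [0.067,0.27,-0.1],
    [0.075,0.3,-0.1],
    [0.082,0.33,-0.1],
    [0.09,0.36,-0.1],
    [0.097,0.39,-0.1],
    [0.104,0.42,-0.1],
    [0.11,0.445,-0.1],
    [0.114,0.46,-0.1]
  ],
  "dr": [
    [0,0,0],
    [0,0,0],
    [0,0,0],
    [0,0,0],
    [0,0,0],
    [0,0,0],
    [0,0,0],
    [0,0,0],
    [0,0,0],
    [0,0,0],
    [0,0,0],
    [0,0,0],
    [0,0,0],
    [0,0,0],
    [0,0,0],
    [0,0,0],
    [0,0,0],
    [0,0,0],
    [0,0,0],
    [0,0,0]
  ]
}}

```text
time_s: 5.53
tcp_pos: [0.5284, 0.321, 0.2873]
orientation: [[-0.999, 0.043, -0.001], [0.043, 0.999, 0.0], [0.001, 0.0, -1.0]]
contact_force: [0.4, 0.1, -1.0]
finger_gap: 0.0396
gripper_force: 30.4
```

Request:
{"fn": "step_arm", "kwargs": {
  "slide": [
    [0.001,0.005,0],
    [0.001,0.008,0],
    [0.001,0.008,0],
    [0.001,0.008,0],
    [0.001,0.008,0]
  ],
  "dr": [
    [0,0,0],
    [0,0,0],
    [0,0,0],
    [0,0,0],
    [0,0,0]
  ]
}}

```text
time_s: 5.95
tcp_pos: [0.5296, 0.3253, 0.2876]
orientation: [[-0.999, 0.046, -0.0], [0.046, 0.999, -0.001], [0.0, -0.001, -1.0]]
contact_force: [0.0, -0.6, -2.1]
finger_gap: 0.0389
gripper_force: 30.4
```

```bash
python3 g.py .5291 .3263 .189; python3 -c "
from h import *
c=cap('side');cv2.imwrite('pics/s2.png',cv2.resize(c['img'][40:240,130:330],None,fx=2.9,fy=2.9,interpolation=cv2.INTER_CUBIC))"
```

```text
t 5.95 tcp [0.5296 0.3253 0.2876] gap 0.0389 F [ 0.  -0.6 -2.1]
slide [0.0005 0.001  0.0986] dr [-0.001 -0.    -0.001]
```

View pics/s2.png

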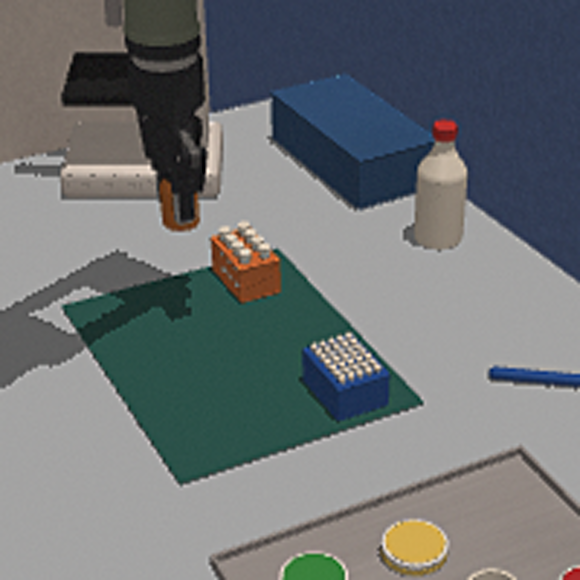

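Request:
{"fn": "step_arm", "kwargs": {
  "slide": [
    [0,0,0.01],
    [0,0.001,0.03],
    [0,0.001,0.05],
    [0,0.001,0.07],
    [0,0.001,0.085],
    [0,0.001,0.093],
    [0,0.001,0.097],
    [0,0.001,0.099],
    [0,0.001,0.099],
    [0,0.001,0.099]
  ],
  "dr": [
    [0,0,0],
    [0,0,0],
    [0,0,0],
    [0,0,0],
    [0,0,0],
    [0,0,0],
    [0,0,0],
    [0,0,0],
    [0,0,0],
    [0,0,0]
  ]
}}

```text
time_s: 6.83
tcp_pos: [0.5298, 0.3275, 0.1894]
orientation: [[-0.999, 0.045, 0.002], [0.045, 0.999, 0.001], [-0.002, 0.001, -1.0]]
contact_force: [1.1, 0.6, -2.0]
finger_gap: 0.039
gripper_force: 30.5
```

```bash
python3 g.py .5291 .3263 .189
```

```text
t 6.8333 tcp [0.5298 0.3275 0.1894] gap 0.039 F [ 1.1  0.6 -2. ]
slide [ 0.0006 -0.0013  0.0004] dr [ 0.001  0.002 -0.   ]
```

Request:
{"fn": "step_arm", "kwargs": {
  "slide": [
    [0,0,0.0005],
    [0,0,0.001],
    [0,0,0.001]
  ],
  "dr": [
    [0,0,0],
    [0,0,0],
    [0,0,0]
  ]
}}

```text
time_s: 7.08
tcp_pos: [0.5298, 0.3277, 0.189]
orientation: [[-0.999, 0.045, 0.002], [0.045, 0.999, 0.0], [-0.002, 0.001, -1.0]]
contact_force: [-1.5, -1.5, 5.3]
finger_gap: 0.0392
gripper_force: 30.9
```

Request:
{"fn": "step_arm", "kwargs": {
  "slide": [
    [0,0,0],
    [0,0,0],
    [0,0,0],
    [0,0,0],
    [0,0,0],
    [0,0,0],
    [0,0,0],
    [0,0,0]
  ],
  "dr": [
    [0,0,0],
    [0,0,0],
    [0,0,0],
    [0,0,0],
    [0,0,0],
    [0,0,0],
    [0,0,0],
    [0,0,0]
  ],
  "gripper": 0.085
}}

```text
time_s: 7.75
tcp_pos: [0.5292, 0.3276, 0.1876]
orientation: [[-0.999, 0.045, -0.0], [0.045, 0.999, -0.0], [0.0, -0.0, -1.0]]
contact_force: [-0.3, -0.1, 0.4]
finger_gap: 0.085
gripper_force: 0.0
```

Request:
{"fn": "step_arm", "kwargs": {
  "slide": [
    [0,0,-0.01],
    [0,0,-0.03],
    [0,0,-0.06],
    [0,0,-0.09],
    [0,0,-0.1],
    [0,0,-0.1],
    [0,0,-0.1]
  ],
  "dr": [
    [0,0,0],
    [0,0,0],
    [0,0,0],
    [0,0,0],
    [0,0,0],
    [0,0,0],
    [0,0,0]
  ]
}}

```text
time_s: 8.33
tcp_pos: [0.5293, 0.3276, 0.2884]
orientation: [[-0.999, 0.045, 0.001], [0.045, 0.999, 0.001], [-0.001, 0.001, -1.0]]
contact_force: [-0.0, -0.1, -0.7]
finger_gap: 0.0848
gripper_force: 0.0
```

```bash
python3 - <<'E'
from m import *
c=cap('top');hsv=cv2.cvtColor(c['img'],cv2.COLOR_BGR2HSV)
m=cv2.inRange(hsv,(173,120,60),(180,255,255))|cv2.inRange(hsv,(0,150,60),(4,255,255))
k=np.zeros_like(m);k[150:210,335:385]=m[150:210,335:385];cs,_=cv2.findContours(k,0,1);cn=max(cs,key=cv2.contourArea)
u,v=cen(cn);print(cv2.contourArea(cn),u,v,ray(c,u,v,.019))
E
python3 g.py .621 -.273 .28
```

```text
344.5 356.9709724238026 177.35897435897436 [ 0.62314669 -0.27353858  0.019     ]
t 8.3833 tcp [0.5286 0.3273 0.2867] gap 0.0851 F [-0.7 -0.7 -1.6]
slide [-0.1192 -0.5956  0.007 ] dr [-0.001 -0.002  0.   ]
```

Request:
{"fn": "step_arm", "kwargs": {
  "slide": [
    [-0.003,-0.015,0],
    [-0.009,-0.045,0],
    [-0.016,-0.08,0],
    [-0.023,-0.115,0],
    [-0.03,-0.15,0],
    [-0.037,-0.185,0],
    [-0.044,-0.22,0],
    [-0.051,-0.255,0],
    [-0.058,-0.29,0],
    [-0.065,-0.325,0],
    [-0.072,-0.36,0],
    [-0.079,-0.395,0],
    [-0.086,-0.43,0],
    [-0.093,-0.465,0],
    [-0.1,-0.5,0],
    [-0.107,-0.535,0],
    [-0.114,-0.565,0],
    [-0.119,-0.587,0],
    [-0.121,-0.596,0],
    [-0.121,-0.596,0]
  ],
  "dr": [
    [0,0,0],
    [0,0,0],
    [0,0,0],
    [0,0,0],
    [0,0,0],
    [0,0,0],
    [0,0,0],
    [0,0,0],
    [0,0,0],
    [0,0,0],
    [0,0,0],
    [0,0,0],
    [0,0,0],
    [0,0,0],
    [0,0,0],
    [0,0,0],
    [0,0,0],
    [0,0,0],
    [0,0,0],
    [0,0,0]
  ],
  "gripper": 0.085
}}

```text
time_s: 10.05
tcp_pos: [0.6222, -0.2758, 0.2855]
orientation: [[-0.999, 0.048, -0.003], [0.048, 0.999, 0.001], [0.003, 0.001, -1.0]]
contact_force: [0.1, -0.4, 0.4]
finger_gap: 0.085
gripper_force: 0.0
```

Request:
{"fn": "step_arm", "kwargs": {
  "slide": [
    [0,0,0.01],
    [0,0,0.03],
    [0,0,0.05],
    [0,0,0.07],
    [0,0,0.07],
    [0,0,0.07]
  ],
  "dr": [
    [0,0,0],
    [0,0,0],
    [0,0,0],
    [0,0,0],
    [0,0,0],
    [0,0,0]
  ]
}}

```text
time_s: 10.55
tcp_pos: [0.6223, -0.2708, 0.215]
orientation: [[-0.999, 0.043, -0.005], [0.043, 0.999, 0.003], [0.005, 0.003, -1.0]]
contact_force: [0.5, -0.5, 1.2]
finger_gap: 0.0848
gripper_force: 0.0
```

```bash
python3 g.py .623 -.2735 .178; python3 -c "
from m import *
c=cap('side');P=pts(c)
m=np.isfinite(P[...,2])
# lowest dark gripper points near dish
hsv=cv2.cvtColor(c['img'],cv2.COLOR_BGR2HSV)
s=(hsv[...,2]<60)&(abs(P[...,0]-.623)<.03)&(abs(P[...,1]+.2735)<.07)&(P[...,2]>.03)
Q=P[s];print(len(Q),np.sort(Q[:,2])[:15].round(3),Q[:,1].min(),Q[:,1].max())
cv2.imwrite('pics/s3.png',cv2.resize(c['img'][130:300,260:430],None,fx=3.4,fy=3.4,interpolation=cv2.INTER_CUBIC))"
```

```text
t 10.55 tcp [ 0.6223 -0.2708  0.215 ] gap 0.0848 F [ 0.5 -0.5  1.2]
slide [-0.001  -0.0028  0.037 ] dr [ 0.003 -0.005  0.002]
1674 [0.057 0.058 0.059 0.06  0.06  0.061 0.061 0.061 0.061 0.063 0.063 0.064
 0.064 0.064 0.065] -0.3433104159001661 -0.203623124803882
```

View pics/s3.png

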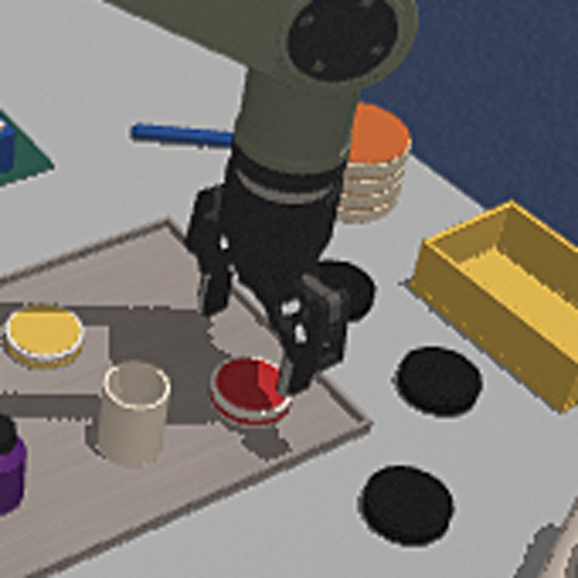

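The side crop shows the fingers at (215,300) and (295,385) straddling the red dish at (250,390). The open tips are at z≈0.055 with the TCP at 0.215, so 173 mm is the shut length. I descend to TCP 0.174.

Request:
{"fn": "step_arm", "kwargs": {
  "slide": [
    [-0.001,-0.002,0.01],
    [-0.001,-0.002,0.02],
    [-0.001,-0.002,0.03],
    [-0.001,-0.002,0.037],
    [-0.001,-0.002,0.041],
    [-0.001,-0.002,0.041],
    [-0.001,-0.002,0.041]
  ],
  "dr": [
    [0,0,0],
    [0,0,0],
    [0,0,0],
    [0,0,0],
    [0,0,0],
    [0,0,0],
    [0,0,0]
  ]
}}

```text
time_s: 11.18
tcp_pos: [0.6241, -0.2753, 0.1761]
orientation: [[-0.999, 0.045, -0.001], [0.045, 0.999, 0.0], [0.001, 0.0, -1.0]]
contact_force: [0.5, -0.0, 1.0]
finger_gap: 0.0852
gripper_force: 0.0
```

Request:
{"fn": "step_arm", "kwargs": {
  "slide": [
    [0,0,0],
    [0,0,0],
    [0,0,0],
    [0,0,0],
    [0,0,0],
    [0,0,0],
    [0,0,0],
    [0,0,0],
    [0,0,0],
    [0,0,0]
  ],
  "dr": [
    [0,0,0],
    [0,0,0],
    [0,0,0],
    [0,0,0],
    [0,0,0],
    [0,0,0],
    [0,0,0],
    [0,0,0],
    [0,0,0],
    [0,0,0]
  ],
  "gripper": 0.052,
  "squeeze": 25
}}

```text
time_s: 12.02
tcp_pos: [0.6248, -0.2756, 0.1777]
orientation: [[-0.999, 0.045, 0.002], [0.045, 0.999, -0.001], [-0.002, -0.001, -1.0]]
contact_force: [-0.3, 0.2, 5.8]
finger_gap: 0.0591
gripper_force: 27.3
```

```bash
python3 g.py .5033 .0872 .24; python3 -c "
from m import *
c=cap('side')
cv2.imwrite('pics/s4.png',cv2.resize(c['img'][200:290,290:380],None,fx=6,fy=6,interpolation=cv2.INTER_CUBIC))"
```

```text
t 12.0167 tcp [ 0.6248 -0.2756  0.1777] gap 0.0591 F [-0.3  0.2  5.8]
slide [ 0.1375  0.3569 -0.0629] dr [-0.001  0.002  0.   ]
```

View pics/s4.png

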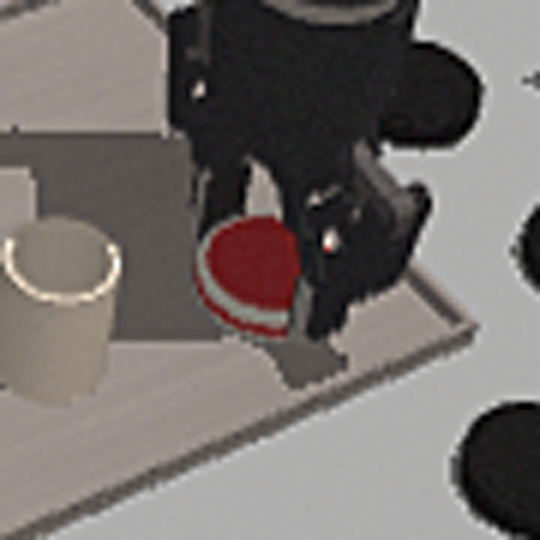

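The dish is gripped level, with a gap of 59 mm and a force of 27 N. Now I lift and carry it.

Request:
{"fn": "step_arm", "kwargs": {
  "slide": [
    [0,0,-0.006],
    [0,0,-0.018],
    [0,0,-0.036],
    [0.002,0.006,-0.056],
    [0.006,0.015,-0.075],
    [0.013,0.034,-0.085],
    [0.022,0.057,-0.09],
    [0.032,0.083,-0.09],
    [0.042,0.109,-0.09],
    [0.052,0.135,-0.09],
    [0.062,0.161,-0.09],
    [0.072,0.188,-0.09],
    [0.082,0.214,-0.09],
    [0.092,0.24,-0.09],
    [0.102,0.266,-0.09],
    [0.112,0.292,-0.09],
    [0.12,0.314,-0.09],
    [0.128,0.334,-0.09],
    [0.134,0.35,-0.09],
    [0.136,0.357,-0.09]
  ],
  "dr": [
    [0,0,0],
    [0,0,0],
    [0,0,0],
    [0,0,0],
    [0,0,0],
    [0,0,0],
    [0,0,0],
    [0,0,0],
    [0,0,0],
    [0,0,0],
    [0,0,0],
    [0,0,0],
    [0,0,0],
    [0,0,0],
    [0,0,0],
    [0,0,0],
    [0,0,0],
    [0,0,0],
    [0,0,0],
    [0,0,0]
  ]
}}

```text
time_s: 13.73
tcp_pos: [0.5031, 0.0893, 0.2668]
orientation: [[-0.999, 0.043, -0.001], [0.043, 0.999, 0.001], [0.001, 0.0, -1.0]]
contact_force: [-0.2, -0.5, -0.4]
finger_gap: 0.0588
gripper_force: 27.0
```

Request:
{"fn": "step_arm", "kwargs": {
  "slide": [
    [0,0,0],
    [0,0,0],
    [0,0,0.01],
    [0,0,0.03],
    [0,0,0.05],
    [0,0,0.06],
    [0,0,0.07],
    [0,0,0.07],
    [0,0,0.07]
  ],
  "dr": [
    [0,0,0],
    [0,0,0],
    [0,0,0],
    [0,0,0],
    [0,0,0],
    [0,0,0],
    [0,0,0],
    [0,0,0],
    [0,0,0]
  ]
}}

```text
time_s: 14.48
tcp_pos: [0.5045, 0.087, 0.1962]
orientation: [[-0.999, 0.045, -0.001], [0.045, 0.999, -0.0], [0.001, -0.0, -1.0]]
contact_force: [0.8, 0.3, -0.1]
finger_gap: 0.0589
gripper_force: 27.1
```

```bash
python3 g.py .5043 .0872 .178; python3 -c "
from m import *
c=cap('side')
cv2.imwrite('pics/s5.png',cv2.resize(c['img'][100:220,150:290],None,fx=4.2,fy=4.2,interpolation=cv2.INTER_CUBIC))"
```

```text
t 14.4833 tcp [0.5045 0.087  0.1962] gap 0.0589 F [ 0.8  0.3 -0.1]
slide [0.0002 0.0002 0.0182] dr [-0.    -0.001 -0.   ]
```

View pics/s5.png

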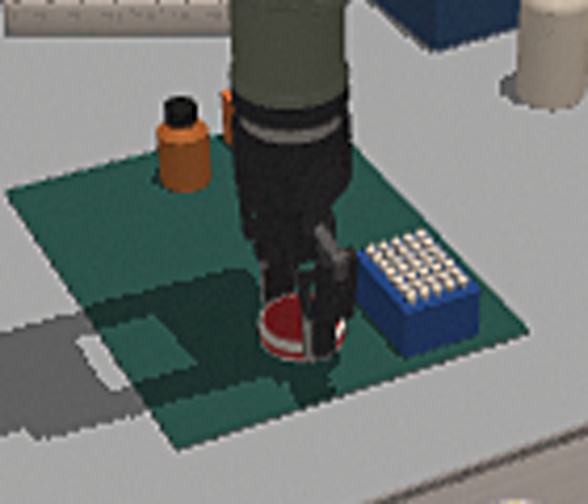

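The amber bottle stands upright at (183,150), and the red dish hangs level at (300,325) in front of the tip box. I lower it and let go.

Request:
{"fn": "step_arm", "kwargs": {
  "slide": [
    [0,0,0.005],
    [0,0,0.01],
    [0,0,0.014],
    [0,0,0.017],
    [0,0,0.019],
    [0,0,0.0195],
    [0,0,0.0195],
    [0,0,0.0195]
  ],
  "dr": [
    [0,0,0],
    [0,0,0],
    [0,0,0],
    [0,0,0],
    [0,0,0],
    [0,0,0],
    [0,0,0],
    [0,0,0]
  ]
}}

```text
time_s: 15.2
tcp_pos: [0.5044, 0.0875, 0.1776]
orientation: [[-0.999, 0.044, -0.0], [0.044, 0.999, -0.0], [0.0, -0.0, -1.0]]
contact_force: [-2.5, -0.4, 5.6]
finger_gap: 0.059
gripper_force: 27.5
```

Request:
{"fn": "step_arm", "kwargs": {
  "slide": [
    [0,0,0],
    [0,0,0],
    [0,0,0],
    [0,0,0],
    [0,0,0],
    [0,0,0],
    [0,0,0]
  ],
  "dr": [
    [0,0,0],
    [0,0,0],
    [0,0,0],
    [0,0,0],
    [0,0,0],
    [0,0,0],
    [0,0,0]
  ],
  "gripper": 0.085
}}

```text
time_s: 15.78
tcp_pos: [0.5044, 0.0874, 0.1771]
orientation: [[-0.999, 0.045, -0.0], [0.045, 0.999, -0.0], [0.0, -0.0, -1.0]]
contact_force: [0.5, -0.2, 0.5]
finger_gap: 0.0848
gripper_force: 0.0
```

Request:
{"fn": "step_arm", "kwargs": {
  "slide": [
    [0,0,-0.01],
    [0,0,-0.03],
    [0,0,-0.06],
    [0,0,-0.09],
    [0,0,-0.1],
    [0,0,-0.1],
    [0,0,-0.1]
  ],
  "dr": [
    [0,0,0],
    [0,0,0],
    [0,0,0],
    [0,0,0],
    [0,0,0],
    [0,0,0],
    [0,0,0]
  ]
}}

```text
time_s: 16.37
tcp_pos: [0.5045, 0.0874, 0.2778]
orientation: [[-0.999, 0.045, 0.002], [0.045, 0.999, -0.0], [-0.002, 0.0, -1.0]]
contact_force: [0.4, 0.2, -0.2]
finger_gap: 0.0851
gripper_force: 0.0
```

```bash
python3 g.py .5218 -.2635 .28
```

```text
t 16.3667 tcp [0.5045 0.0874 0.2778] gap 0.0851 F [ 0.4  0.2 -0.2]
slide [-0.033  -0.3498 -0.0022] dr [0.    0.002 0.   ]
```

Request:
{"fn": "step_arm", "kwargs": {
  "slide": [
    [-0.001,-0.012,0],
    [-0.003,-0.037,0],
    [-0.006,-0.067,0],
    [-0.009,-0.1,0],
    [-0.012,-0.133,0],
    [-0.015,-0.166,0],
    [-0.018,-0.2,0],
    [-0.022,-0.233,0],
    [-0.025,-0.266,0],
    [-0.028,-0.298,0],
    [-0.031,-0.325,0],
    [-0.033,-0.343,0],
    [-0.033,-0.35,0],
    [-0.033,-0.35,0],
    [-0.033,-0.35,0]
  ],
  "dr": [
    [0,0,0],
    [0,0,0],
    [0,0,0],
    [0,0,0],
    [0,0,0],
    [0,0,0],
    [0,0,0],
    [0,0,0],
    [0,0,0],
    [0,0,0],
    [0,0,0],
    [0,0,0],
    [0,0,0],
    [0,0,0],
    [0,0,0]
  ]
}}

```text
time_s: 17.62
tcp_pos: [0.5208, -0.2634, 0.2755]
orientation: [[-0.999, 0.046, -0.003], [0.046, 0.999, 0.003], [0.003, 0.002, -1.0]]
contact_force: [0.1, 0.1, 0.1]
finger_gap: 0.0851
gripper_force: 0.0
```

```bash
python3 g.py .5218 -.2635 .195; python3 -c "
from m import *
c=cap('side')
cv2.imwrite('pics/s6.png',cv2.resize(c['img'][140:300,200:370],None,fx=3.5,fy=3.5,interpolation=cv2.INTER_CUBIC))"
```

```text
t 17.6167 tcp [ 0.5208 -0.2634  0.2755] gap 0.0851 F [0.1 0.1 0.1]
slide [-0.0012 -0.0003  0.0805] dr [ 0.002 -0.003 -0.001]
```

View pics/s6.png

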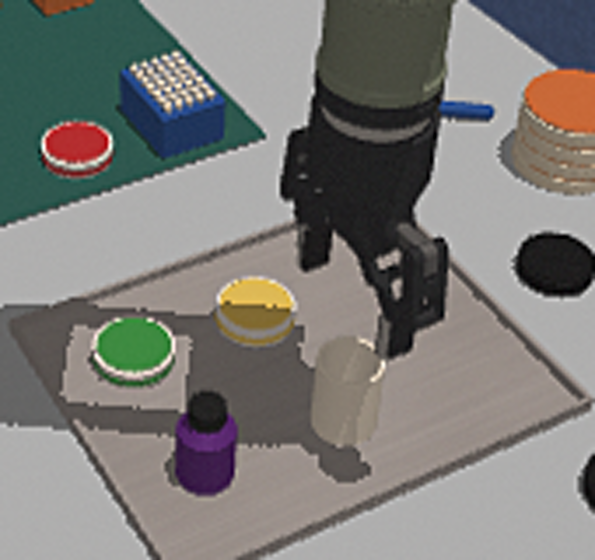

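The red dish lies flat in front of the tip box at (77,147). The fingers at (315,255) and (397,340) straddle the beaker rim at (348,360). I descend and grip.

Request:
{"fn": "step_arm", "kwargs": {
  "slide": [
    [-0.001,0,0.01],
    [-0.001,0,0.03],
    [-0.001,0,0.05],
    [-0.001,0,0.068],
    [-0.001,0,0.078],
    [-0.001,0,0.08],
    [-0.001,0,0.08]
  ],
  "dr": [
    [0,0,0],
    [0,0,0],
    [0,0,0],
    [0,0,0],
    [0,0,0],
    [0,0,0],
    [0,0,0]
  ]
}}

```text
time_s: 18.25
tcp_pos: [0.5225, -0.2627, 0.1961]
orientation: [[-0.999, 0.044, -0.002], [0.044, 0.999, 0.001], [0.002, 0.001, -1.0]]
contact_force: [-0.4, -0.1, 0.1]
finger_gap: 0.0852
gripper_force: 0.0
```

Request:
{"fn": "step_arm", "kwargs": {
  "slide": [
    [0,0,0],
    [0,0,0],
    [0,0,0],
    [0,0,0],
    [0,0,0],
    [0,0,0],
    [0,0,0],
    [0,0,0],
    [0,0,0],
    [0,0,0],
    [0,0,0]
  ],
  "dr": [
    [0,0,0],
    [0,0,0],
    [0,0,0],
    [0,0,0],
    [0,0,0],
    [0,0,0],
    [0,0,0],
    [0,0,0],
    [0,0,0],
    [0,0,0],
    [0,0,0]
  ],
  "gripper": 0.036,
  "squeeze": 25
}}

```text
time_s: 19.17
tcp_pos: [0.5234, -0.2642, 0.1987]
orientation: [[-0.999, 0.045, 0.002], [0.045, 0.999, -0.001], [-0.002, -0.001, -1.0]]
contact_force: [-0.3, 0.3, 5.9]
finger_gap: 0.0456
gripper_force: 26.1
```

```bash
python3 g.py .5986 .203 .30
```

```text
t 19.1667 tcp [ 0.5234 -0.2642  0.1987] gap 0.0456 F [-0.3  0.3  5.9]
slide [-0.0544  0.47   -0.1018] dr [-0.001  0.002  0.   ]
```

Request:
{"fn": "step_arm", "kwargs": {
  "slide": [
    [0,0,-0.006],
    [0,0,-0.02],
    [0,0,-0.045],
    [-0.001,0.008,-0.07],
    [-0.003,0.025,-0.09],
    [-0.006,0.05,-0.1],
    [-0.009,0.078,-0.1],
    [-0.013,0.108,-0.1],
    [-0.016,0.138,-0.1],
    [-0.02,0.168,-0.1],
    [-0.023,0.198,-0.1],
    [-0.027,0.228,-0.1],
    [-0.031,0.258,-0.1],
    [-0.034,0.288,-0.1],
    [-0.038,0.318,-0.1],
    [-0.041,0.348,-0.1],
    [-0.045,0.378,-0.1],
    [-0.048,0.408,-0.1],
    [-0.051,0.435,-0.1],
    [-0.053,0.455,-0.1]
  ],
  "dr": [
    [0,0,0],
    [0,0,0],
    [0,0,0],
    [0,0,0],
    [0,0,0],
    [0,0,0],
    [0,0,0],
    [0,0,0],
    [0,0,0],
    [0,0,0],
    [0,0,0],
    [0,0,0],
    [0,0,0],
    [0,0,0],
    [0,0,0],
    [0,0,0],
    [0,0,0],
    [0,0,0],
    [0,0,0],
    [0,0,0]
  ]
}}

```text
time_s: 20.83
tcp_pos: [0.5957, 0.1907, 0.2969]
orientation: [[-0.999, 0.043, -0.001], [0.043, 0.999, 0.0], [0.001, 0.0, -1.0]]
contact_force: [0.3, -0.3, -0.3]
finger_gap: 0.0457
gripper_force: 25.8
```

Request:
{"fn": "step_arm", "kwargs": {
  "slide": [
    [-0.001,0.01,0],
    [-0.002,0.014,0],
    [-0.002,0.015,0],
    [-0.002,0.015,0],
    [-0.002,0.015,0.01],
    [-0.002,0.015,0.03],
    [-0.002,0.015,0.05],
    [-0.002,0.015,0.07],
    [-0.002,0.015,0.075],
    [-0.002,0.015,0.075],
    [-0.002,0.015,0.075]
  ],
  "dr": [
    [0,0,0],
    [0,0,0],
    [0,0,0],
    [0,0,0],
    [0,0,0],
    [0,0,0],
    [0,0,0],
    [0,0,0],
    [0,0,0],
    [0,0,0],
    [0,0,0]
  ]
}}

```text
time_s: 21.75
tcp_pos: [0.5988, 0.2026, 0.2221]
orientation: [[-0.999, 0.046, -0.0], [0.046, 0.999, -0.0], [0.0, -0.0, -1.0]]
contact_force: [0.4, 0.2, -0.5]
finger_gap: 0.0458
gripper_force: 25.8
```

```bash
python3 g.py .5998 .203 .1987
```

```text
t 21.75 tcp [0.5988 0.2026 0.2221] gap 0.0458 F [ 0.4  0.2 -0.5]
slide [-0.001   0.0004  0.0234] dr [-0.    -0.    -0.001]
```

Request:
{"fn": "step_arm", "kwargs": {
  "slide": [
    [-0.001,0,0.006],
    [-0.001,0,0.012],
    [-0.001,0,0.018],
    [-0.001,0,0.021],
    [-0.001,0,0.023],
    [-0.001,0,0.024],
    [-0.001,0,0.0245],
    [-0.001,0,0.0245]
  ],
  "dr": [
    [0,0,0],
    [0,0,0],
    [0,0,0],
    [0,0,0],
    [0,0,0],
    [0,0,0],
    [0,0,0],
    [0,0,0]
  ]
}}

```text
time_s: 22.42
tcp_pos: [0.5997, 0.2034, 0.1987]
orientation: [[-0.999, 0.044, -0.0], [0.044, 0.999, -0.0], [0.0, -0.0, -1.0]]
contact_force: [-3.2, -0.7, 4.6]
finger_gap: 0.0458
gripper_force: 26.2
```

Request:
{"fn": "step_arm", "kwargs": {
  "slide": [
    [0,0,0],
    [0,0,0],
    [0,0,0],
    [0,0,0],
    [0,0,0],
    [0,0,0],
    [0,0,0]
  ],
  "dr": [
    [0,0,0],
    [0,0,0],
    [0,0,0],
    [0,0,0],
    [0,0,0],
    [0,0,0],
    [0,0,0]
  ],
  "gripper": 0.085
}}

```text
time_s: 23.0
tcp_pos: [0.5997, 0.2033, 0.1976]
orientation: [[-0.999, 0.045, -0.0], [0.045, 0.999, -0.0], [0.0, -0.0, -1.0]]
contact_force: [0.2, -0.1, 0.3]
finger_gap: 0.085
gripper_force: 0.0
```

Request:
{"fn": "step_arm", "kwargs": {
  "slide": [
    [0,0,-0.01],
    [0,0,-0.03],
    [0,0,-0.06],
    [0,0,-0.09],
    [0,0,-0.1],
    [0,0,-0.1],
    [0,0,-0.1]
  ],
  "dr": [
    [0,0,0],
    [0,0,0],
    [0,0,0],
    [0,0,0],
    [0,0,0],
    [0,0,0],
    [0,0,0]
  ]
}}

```text
time_s: 23.58
tcp_pos: [0.5998, 0.2033, 0.2984]
orientation: [[-0.999, 0.045, 0.002], [0.045, 0.999, 0.0], [-0.002, 0.0, -1.0]]
contact_force: [0.0, -0.0, -0.6]
finger_gap: 0.0852
gripper_force: 0.0
```

```bash
python3 g.py .4268 -.1383 .28
```

```text
t 23.5833 tcp [0.5998 0.2033 0.2984] gap 0.0852 F [ 0.  -0.  -0.6]
slide [ 0.1575 -0.349   0.0181] dr [0.    0.002 0.   ]
```

Request:
{"fn": "step_arm", "kwargs": {
  "slide": [
    [0.005,-0.011,0],
    [0.014,-0.031,0],
    [0.025,-0.056,0],
    [0.037,-0.082,0],
    [0.05,-0.11,0],
    [0.063,-0.14,0],
    [0.077,-0.17,0],
    [0.09,-0.2,0],
    [0.104,-0.23,0],
    [0.117,-0.26,0],
    [0.13,-0.288,0],
    [0.142,-0.314,0],
    [0.151,-0.335,0],
    [0.157,-0.349,0.01],
    [0.158,-0.349,0.03],
    [0.158,-0.349,0.055],
    [0.158,-0.349,0.078],
    [0.158,-0.349,0.083],
    [0.158,-0.349,0.083],
    [0.158,-0.349,0.083]
  ],
  "dr": [
    [0,0,0],
    [0,0,0],
    [0,0,0],
    [0,0,0],
    [0,0,0],
    [0,0,0],
    [0,0,0],
    [0,0,0],
    [0,0,0],
    [0,0,0],
    [0,0,0],
    [0,0,0],
    [0,0,0],
    [0,0,0],
    [0,0,0],
    [0,0,0],
    [0,0,0],
    [0,0,0],
    [0,0,0],
    [0,0,0]
  ]
}}

```text
time_s: 25.25
tcp_pos: [0.4256, -0.1382, 0.2141]
orientation: [[-0.999, 0.045, -0.002], [0.045, 0.999, 0.001], [0.002, 0.001, -1.0]]
contact_force: [0.5, 0.3, 1.0]
finger_gap: 0.0851
gripper_force: 0.0
```

```bash
python3 g.py .4268 -.1383 .176;  python3 - <<'E'
from m import *
c=cap('top');P=pts(c);hsv=cv2.cvtColor(c['img'],cv2.COLOR_BGR2HSV)
m=cv2.inRange(hsv,(170,120,40),(180,255,255))|cv2.inRange(hsv,(0,150,40),(4,255,255))
k=np.zeros_like(m);k[205:270,180:235]=m[205:270,180:235];cs,_=cv2.findContours(k,0,1);cn=max(cs,key=cv2.contourArea)
u,v=cen(cn);print('red',cv2.contourArea(cn),u,v,ray(c,u,v,.019))
t=-.045;rc=np.array([.604,.3229]);tc=np.array([.5932,.0831]);M=np.array([[np.cos(t),np.sin(t)],[-np.sin(t),np.cos(t)]])
print('red rel tip',M@(ray(c,u,v,.019)[:2]-tc))
for n,lo,hi,ce,r,rf in [('amber',.064,.08,(.529,.327),.03,rc),('beaker',.058,.068,(.5986,.203),.035,(rc+tc)/2)]:
    Q=P[(P[...,2]>lo)&(P[...,2]<hi)&(np.hypot(P[...,0]-ce[0],P[...,1]-ce[1])<r)]
    if len(Q):
        q=cv2.minEnclosingCircle(Q[:,:2].astype(np.float32));print(n,len(Q),Q.mean(0),q,'rel',M@(np.array(q[0])-rf))
save(c,'top2')
E
```

```text
t 25.25 tcp [ 0.4256 -0.1382  0.2141] gap 0.0851 F [0.5 0.3 1. ]
slide [-0.0013 -0.0001  0.0381] dr [ 0.001 -0.002  0.   ]
red 371.5 203.07492148945715 232.06953790937638 [0.50315852 0.08653477 0.019     ]
red rel tip [-0.09010484 -0.0006192 ]
amber 118 [0.5297604  0.3242611  0.07190808] ((0.5302487015724182, 0.32574591040611267), 0.013164717704057693) rel [-0.07380466 -0.00047466]
beaker 110 [0.59738672 0.20081323 0.0634045 ] ((0.598197877407074, 0.20072755217552185), 0.02299295924603939) rel [-0.00029949 -0.00228824]
```

View pics/top2.png

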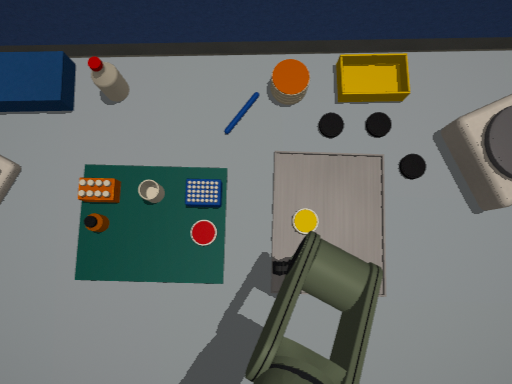

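All three placings are within about 2 mm: amber (95,223), red (203,232), beaker (151,191). Now I grip the green dish.

Request:
{"fn": "step_arm", "kwargs": {
  "slide": [
    [-0.001,0,0.01],
    [-0.001,0,0.02],
    [-0.001,0,0.03],
    [-0.001,0,0.036],
    [-0.001,0,0.039],
    [-0.001,0,0.039],
    [-0.001,0,0.039]
  ],
  "dr": [
    [0,0,0],
    [0,0,0],
    [0,0,0],
    [0,0,0],
    [0,0,0],
    [0,0,0],
    [0,0,0]
  ]
}}

```text
time_s: 25.88
tcp_pos: [0.4272, -0.1383, 0.1754]
orientation: [[-0.999, 0.045, -0.001], [0.045, 0.999, 0.0], [0.001, 0.0, -1.0]]
contact_force: [0.1, 0.4, 0.7]
finger_gap: 0.0849
gripper_force: 0.0
```

Request:
{"fn": "step_arm", "kwargs": {
  "slide": [
    [0,0,0],
    [0,0,0],
    [0,0,0],
    [0,0,0],
    [0,0,0],
    [0,0,0],
    [0,0,0],
    [0,0,0],
    [0,0,0],
    [0,0,0]
  ],
  "dr": [
    [0,0,0],
    [0,0,0],
    [0,0,0],
    [0,0,0],
    [0,0,0],
    [0,0,0],
    [0,0,0],
    [0,0,0],
    [0,0,0],
    [0,0,0]
  ],
  "gripper": 0.052,
  "squeeze": 25
}}

```text
time_s: 26.72
tcp_pos: [0.4276, -0.1386, 0.1763]
orientation: [[-0.999, 0.045, 0.001], [0.045, 0.999, -0.001], [-0.001, -0.0, -1.0]]
contact_force: [-0.2, 0.3, 6.2]
finger_gap: 0.0587
gripper_force: 27.0
```

```bash
python3 g.py .5043 .087 .26
```

```text
t 26.7167 tcp [ 0.4276 -0.1386  0.1763] gap 0.0587 F [-0.2  0.3  6.2]
slide [-0.0666  0.2287 -0.0837] dr [-0.     0.001  0.   ]
```

Request:
{"fn": "step_arm", "kwargs": {
  "slide": [
    [0,0,-0.006],
    [0,0,-0.018],
    [0,0,-0.036],
    [-0.001,0.004,-0.056],
    [-0.003,0.011,-0.075],
    [-0.007,0.024,-0.085],
    [-0.013,0.044,-0.09],
    [-0.019,0.066,-0.09],
    [-0.026,0.09,-0.09],
    [-0.033,0.114,-0.09],
    [-0.04,0.138,-0.09],
    [-0.047,0.162,-0.09],
    [-0.054,0.185,-0.09],
    [-0.06,0.206,-0.09],
    [-0.064,0.22,-0.09],
    [-0.066,0.227,-0.09],
    [-0.0665,0.229,-0.09],
    [-0.0665,0.229,-0.09],
    [-0.0665,0.229,-0.08],
    [-0.0665,0.229,-0.065]
  ],
  "dr": [
    [0,0,0],
    [0,0,0],
    [0,0,0],
    [0,0,0],
    [0,0,0],
    [0,0,0],
    [0,0,0],
    [0,0,0],
    [0,0,0],
    [0,0,0],
    [0,0,0],
    [0,0,0],
    [0,0,0],
    [0,0,0],
    [0,0,0],
    [0,0,0],
    [0,0,0],
    [0,0,0],
    [0,0,0],
    [0,0,0]
  ]
}}

```text
time_s: 28.38
tcp_pos: [0.5046, 0.0866, 0.2415]
orientation: [[-0.999, 0.046, 0.004], [0.046, 0.999, -0.0], [-0.004, -0.0, -1.0]]
contact_force: [0.6, -0.1, -0.3]
finger_gap: 0.0587
gripper_force: 27.2
```

Request:
{"fn": "step_arm", "kwargs": {
  "slide": [
    [0,0,0.01],
    [0,0,0.02],
    [0,0,0.03],
    [0,0,0.034],
    [0,0,0.034],
    [0,0,0.034],
    [0,0,0.034]
  ],
  "dr": [
    [0,0,0],
    [0,0,0],
    [0,0,0],
    [0,0,0],
    [0,0,0],
    [0,0,0],
    [0,0,0]
  ]
}}

```text
time_s: 28.97
tcp_pos: [0.5044, 0.0874, 0.2072]
orientation: [[-0.999, 0.045, 0.001], [0.045, 0.999, -0.0], [-0.001, 0.0, -1.0]]
contact_force: [-0.3, 0.3, -0.7]
finger_gap: 0.0591
gripper_force: 27.2
```

```bash
python3 g.py .5042 .0872 .1913; python3 -c "
from m import *
c=cap('side')
cv2.imwrite('pics/s7.png',cv2.resize(c['img'][140:210,190:280],None,fx=6.5,fy=6.5,interpolation=cv2.INTER_CUBIC))"
```

```text
t 28.9667 tcp [0.5044 0.0874 0.2072] gap 0.0591 F [-0.3  0.3 -0.7]
slide [ 0.0002 -0.0002  0.0159] dr [0.    0.001 0.   ]
```

View pics/s7.png

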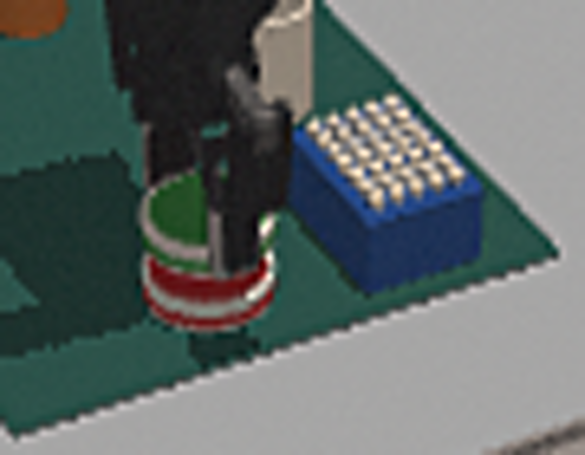

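The green dish hangs level at (200,215), right above the red one at (208,285). I lower it to contact and release.

Request:
{"fn": "step_arm", "kwargs": {
  "slide": [
    [0,0,0.004],
    [0,0,0.008],
    [0,0,0.012],
    [0,0,0.014],
    [0,0,0.0155],
    [0,0,0.0165],
    [0,0,0.0165],
    [0,0,0.0165]
  ],
  "dr": [
    [0,0,0],
    [0,0,0],
    [0,0,0],
    [0,0,0],
    [0,0,0],
    [0,0,0],
    [0,0,0],
    [0,0,0]
  ]
}}

```text
time_s: 29.68
tcp_pos: [0.5039, 0.0875, 0.1913]
orientation: [[-0.999, 0.045, -0.001], [0.045, 0.999, -0.0], [0.001, -0.0, -1.0]]
contact_force: [-4.7, -0.1, 10.4]
finger_gap: 0.0589
gripper_force: 28.1
```

Request:
{"fn": "step_arm", "kwargs": {
  "slide": [
    [0,0,0],
    [0,0,0],
    [0,0,0],
    [0,0,0],
    [0,0,0],
    [0,0,0],
    [0,0,0]
  ],
  "dr": [
    [0,0,0],
    [0,0,0],
    [0,0,0],
    [0,0,0],
    [0,0,0],
    [0,0,0],
    [0,0,0]
  ],
  "gripper": 0.085
}}

```text
time_s: 30.27
tcp_pos: [0.5039, 0.0874, 0.19]
orientation: [[-0.999, 0.045, -0.0], [0.045, 0.999, -0.0], [0.0, -0.0, -1.0]]
contact_force: [-0.2, 0.2, 0.2]
finger_gap: 0.085
gripper_force: 0.0
```

Request:
{"fn": "step_arm", "kwargs": {
  "slide": [
    [0,0,-0.01],
    [0,0,-0.03],
    [0,0,-0.06],
    [0,0,-0.09],
    [0,0,-0.1],
    [0,-0.03,-0.1],
    [0,-0.06,-0.1],
    [0,-0.09,-0.1],
    [0,-0.12,-0.1],
    [0,-0.15,-0.1],
    [0,-0.18,-0.1],
    [0,-0.21,-0.1],
    [0,-0.24,-0.1],
    [0,-0.25,-0.1],
    [0,-0.25,-0.1]
  ],
  "dr": [
    [0,0,0],
    [0,0,0],
    [0,0,0],
    [0,0,0],
    [0,0,0],
    [0,0,0],
    [0,0,0],
    [0,0,0],
    [0,0,0],
    [0,0,0],
    [0,0,0],
    [0,0,0],
    [0,0,0],
    [0,0,0],
    [0,0,0]
  ]
}}

```text
time_s: 31.52
tcp_pos: [0.4926, -0.1645, 0.2905]
orientation: [[-0.999, 0.049, 0.001], [0.049, 0.999, -0.001], [-0.001, -0.001, -1.0]]
contact_force: [-0.4, 0.2, 0.0]
finger_gap: 0.085
gripper_force: 0.0
```

```bash
python3 - <<'E'
from m import *
c=cap('top');P=pts(c)
cn,_=blob(c,(50,120,60),(70,255,255),(170,190,240,280));u,v=cen(cn);print('green',cv2.contourArea(cn),u,v,ray(c,u,v,.034),P[int(v),int(u)])
s=cap('side')
a=cv2.resize(c['img'][150:300,60:240],None,fx=2.2,fy=2.2,interpolation=cv2.INTER_CUBIC);b=cv2.resize(s['img'][100:220,140:300],(396,330),interpolation=cv2.INTER_CUBIC)
cv2.imwrite('pics/fin.png',np.hstack([a,b]))
E
```

```text
green 377.0 202.39080459770113 231.87267904509284 [0.50290913 0.08623109 0.034     ] [0.50489127 0.08711801 0.03391073]
```

View pics/fin.png

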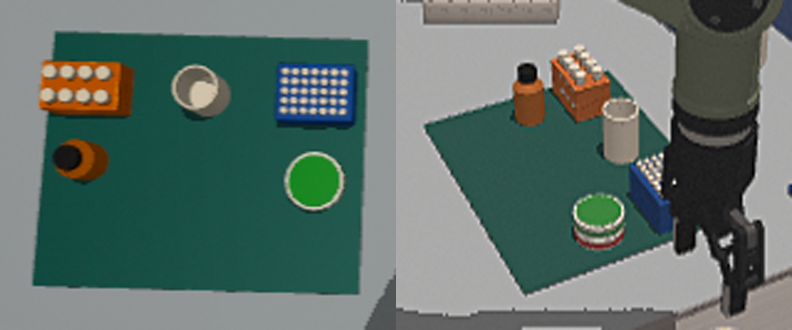

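The green dish is stacked on the red one within 1 mm. The amber bottle and beaker stand upright in place, and the arm is clear, so I hand in.

```bash
python3 -c "
from cell import robot
print(robot.close_job())"
```

```text
the job is handed in; nothing more can be done
None
```

The plating station is set out as asked and handed in after about 31 s: the amber bottle, red dish and beaker each measured within about 2 mm of target, the green dish is centred on the red one, and the violet bottle and yellow dish were left in the tray.

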